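# Point out the cast and its retainer case, then shut the case

### The arm

A 6-joint arm with a two-finger parallel gripper is mounted at the origin on a cart in front of the work surface, level with it; the furniture and walls round the work are solid. World frame = base frame: x ahead of the robot, y to its left, z up, the work surface at z = 0. Lengths are in mm, angles in rad, forces in N, time in s.
With the tool pointing down it reaches from about 350 to 1000 mm from the base axis. Payload 7.1 kg.
Tool frame: the origin (TCP) lies midway between the tips of the shut fingers; the grasp point (between the pads) lies 19 mm behind it; z points along the fingers, y is the direction in which the jaws open and shut (so a half turn about z gives the same grasp; the last joint's range is limited). The gripper opens to 85 mm and grips with 20 to 120 N. Pads are 22 mm wide; open, the fingers measure 114 mm over their backs; the gripper's body (76 mm by 85 mm) begins 54 mm behind the grasp point. The pads swing forward as they close: fully open they stand 13 mm farther back than shut.
Start: joints at [1.21, 0.423, 1.63, -0, 1.089, -0.019], TCP at [209.458, 588.84, 231.319] pointing down, gripper open.
Joint ranges: [-3, 3], [-0.9, 2.11], [0.09, 2.58], [-1.31, 4.45], [0.11, 2.69], [-2.54, 2.54]. Speed limits (rad/s): [2.39, 2.39, 3.01, 3.14, 3.14, 3.14].

### API

Orientations are given as a rotation vector (axis times angle).
In Python, from station import arm gives the robot as it stands.
- The arm moves only by the tool play_rows, never from a script. Its arguments are lists of equal length, an entry for each row: "dr": the turn, a rotation vector about the world's x, y, z in rad, a list of three; "slide": the shift along the world's x, y, z in mm, a list of three; "gripper": the finger opening in mm, from 0 to 85.4. In form: {"dr": [[rx, ry, rz], ...], "slide": [[tx, ty, tz], ...], "gripper": [gripper, ...]}. A call has 1 to 10 rows; each row is the pose to reach, as a shift and turn from the pose commanded when the call began; what a row does not reach only later rows make up. A row lasts 1/10 s, in which the tool goes at most 50 mm and 8.59 degrees, less where a joint would pass 70% of its speed; a pose out of reach is approached as far as the arm can. A call with a gripper value outside its range is refused whole. The fingers move at their own pace and stop on an object; "squeeze" is the grip in N (left out, the last holds). Time passes only in rows, so rows that repeat a pose let the fingers close. It gives the time, the measured TCP pose, the force and the opening at its end, in the units of the state.
- arm.observe(): the state, without advancing time (a new reading comes with each control period).
- arm.camera(name): name is "scene" or "top" or "wrist"; returns (picture, depth): 400x640x3 uint8, red, green, blue; 400x640 float32, mm along the optical axis (not along the pixel's ray), 0 where there is no reading.
- arm.camera_info(name): a dict with "K" (3x3 intrinsics, pixels), "extrinsics" (4x4, takes a point from world to camera coordinates); the wrist camera has in their place "tool_from_camera" (4x4, takes a point from camera to tool coordinates, whose origin is the TCP and whose axes are the flange's). Camera axes: x right, y down, z forward; pixel columns grow to the right and rows downward; lengths in mm; the calibration is good to about 2 mm. A picture is of the moment at which its call begins: read the wrist's pose just before it. camera_info takes no time and is no camera call.
- arm.hand_in(): hands the job in, once; it reports no verdict.
Trained networks look in the newest picture that a camera, given by its name, has taken for a name from the list of things; names that differ only in an ending like _2 or _b are one class to them, and where a whole thing is asked for, a point or a joint stands for the part that bears it (a point fixed in the world has none). Each returns a list of dicts, best first, with "p" (0 to 1); they miss things now and then, are a little off and sometimes report something else, mostly with a low value. They report only what shows in the picture. A call takes as long as a camera call.
- arm.find_in(camera, name): "position" ([column, row] in pixels, amid what is visible of it).
- arm.silhouettes(camera, name): "region" (400x640 bool, what is visible of it) and "position" ([column, row] in pixels, amid what is visible of it).
The state is a dict: "time_s": time; "joint_pos": joint angles; "joint_velocities": joint speeds; "tau": joint torques, N m; "tool_pos": TCP position; "eef_rot": TCP orientation; "ft_force": force on the tool from outside, world axes, zero at the start; "ft_torque": the same for the moment, N m; "opening": finger opening in mm.
Only numpy, scipy, OpenCV 4.12 (cv2) and the standard library are available. Lean on these libraries where they do the work, as an engineer would, in place of code of your own. Each camera call takes 0.05 s, during which the arm holds its last target.

### The job

Before the job is sent out, show your colleague what belongs together: point down with the fingertips at the yellow plaster cast at the front of the counter, just above it without touching it, and stay there for two seconds; then point in the same way into the open teal retainer case and stay for two seconds. Then push the teal case's lid shut with the fingertips, without picking the case up or shoving it out of its place. Leave all the other things as they are: do not point down at or touch the two white casts or the pink case, leave the pink case open, and move away from everything at the end.

Things in the scene. Friction and masses are not known exactly. Their poses are not given: they have to be found in the camera images.
- yellow_cast: yellow plaster arch model, 53 x 68 mm and 29 mm high, loose on the counter; origin at the centre of its underside, z up, teeth on top
- white_cast_a: white plaster cast of the same size, loose, to be left alone; origin at the centre of its underside
- white_cast_b: second white plaster cast of the same size, loose, to be left alone; origin at the centre of its underside
- teal_case: teal retainer case, loose, 0.12 kg, starting open: a tray 66 x 78 mm with its rim 15 mm above the counter, and a hinged lid; 27 mm high when shut. Origin at the centre of its underside, z up; its -x side is the front (roughly towards the robot), the hinge runs along its y axis at x = +35 mm, z = 16 mm
- teal_case_middle (a point): middle of the teal case's tray, at rim height, 15 mm above the case's origin
- teal_case_lid_edge (a point): middle of the free edge of the teal case's lid (half-way through its thickness), 68 mm from the hinge, at the top while the lid stands open, at the front when it is shut
- teal_case_lid (a joint): angle of the teal case's lid in rad: 0 shut, 1.54 fully open (lid standing upright at the far side, 12 mm thick, at x = +35 to +47 mm of the case, its free edge about 85 mm above the counter). It starts standing at 1.2 to 1.5. Its hinge is damped: under 1 N at the free edge moves it, it stays where it is left while steep, and below about 0.6 it only sinks slowly, so it must be pushed all the way down. Shut, its top is flat, 27 mm above the counter
- pink_case: pink retainer case of the same shape, loose, open too, to be left alone; origin at the centre of its underside
- pink_case_lid (a joint): angle of the pink case's lid, as for the teal one

How it is judged (in metres and radians):
On the way, in this order (a step that is already met when the one before it is completed fails the run):
1. the fingertips point at the yellow cast from just above and dwell there (horizontal distance between the grasp point and yellow_cast below 0.03 m and z of the grasp point in the frame of yellow_cast below 0.13 m), for 1.5 s.
2. the fingertips point into the open teal case from just above, without touching it, and dwell there (horizontal distance between the grasp point and teal_case_middle below 0.035 m and z of the grasp point in the frame of teal_case_middle below 0.115 m and value of joint teal_case_lid above 0.9 rad and contact force between each of the fingers, the arm and teal_case below 0.3 N), for 1.5 s.
3. the teal lid is pushed shut (value of joint teal_case_lid below 0.12 rad), for 0.2 s.
At the end, for the whole second after the job is handed in: teal lid shut (under 0.12 rad), teal case flat, at rest and within 40 mm of its start; pink lid over 1.0 rad; pink case and casts within 10 mm. Pointings: grasp point 1.5 s within 30 mm (cast) or 35 mm (teal tray) sideways of the middle, under 130 mm above the counter (value of joint teal_case_lid below 0.12 rad and distance of teal_case from where it was at the start of the episode below 0.04 m and angle between teal_case's own z axis and vertical below 0.1 rad and linear speed of teal_case below 0.02 m/s and value of joint pink_case_lid above 1 rad and distance of each of pink_case, yellow_cast, white_cast_a, white_cast_b from where it was at the start of the episode below 0.01 m); the robot touches nothing.
It fails at once if the yellow cast is touched (contact force between any of the fingers, the arm and yellow_cast above 0.3 N).
It fails at once if a white cast or the pink case is touched (contact force between any of the arm, the fingers and white_cast_a above 0.3 N or contact force between any of the arm, the fingers and white_cast_b above 0.3 N or contact force between any of the arm, the fingers and pink_case above 0.3 N).
It fails at once if the fingertips point closely down at a white cast or into the pink case ((horizontal distance between the grasp point and white_cast_a below 0.02 m and z of the grasp point in the frame of white_cast_a below 0.1 m) or (horizontal distance between the grasp point and white_cast_b below 0.02 m and z of the grasp point in the frame of white_cast_b below 0.1 m) or (horizontal distance between the grasp point and pink_case below 0.02 m and z of the grasp point in the frame of pink_case below 0.1 m)).
It fails at once if the teal case is lifted or tipped (height (world z) of teal_case above 0.015 m or angle between teal_case's own z axis and vertical above 0.3 rad).
It fails at once if the pink lid is closed (value of joint pink_case_lid below 0.9 rad).
It also fails if it takes over 64 s, if anything falls off the work surface, if the arm or the gripper's body presses on something with over 40 N, if the wrist force passes 120 N, or if a joint passes its speed limit or range.

## Working session

There is one attempt and no reset: what is moved stays moved. The work goes in short steps, Python scripts to look and compute and a tool call to move; the robot and the scene stay as the last step left them, time stands still between calls to the robot, and variables do not carry over. Pictures are saved under pics/ and viewed, and the job is handed in when it is done.

Besides the shell and the picture viewer there is one more tool, called after "Emit:" as name(argument=value, ...) on one line, values as JSON. play_rows: Moves the arm, as the interface text tells. Its arguments: {"type":"object","properties":{"dr":{"type":"array","items":{"type":"array","items":{"type":"number"}}},"slide":{"type":"array","items":{"type":"array","items":{"type":"number"}}},"gripper":{"type":"array","items":{"type":"number"}},"squeeze":{"type":"number"}},"required":["dr","slide","gripper"]}

```bash
ls; mkdir -p pics; cat > h.py <<'E'
import numpy as np, cv2
from station import arm
def world(cam, dep, info, px):
    pass
def cloud(info, dep):
    K=np.array(info["K"]);T=np.linalg.inv(np.array(info["extrinsics"]))
    v,u=np.mgrid[0:400,0:640]
    P=np.stack([(u-K[0,2])/K[0,0]*dep,(v-K[1,2])/K[1,1]*dep,dep],-1)
    return P@T[:3,:3].T+T[:3,3]
E
python3 - <<'E'
from h import *
s=arm.observe();print({k:np.round(v,3).tolist() for k,v in s.items()})
for c in("scene","top"):
    p,d=arm.camera(c);cv2.imwrite(f"pics/{c}0.png",p[:,:,::-1]);np.savez(f"{c}0.npz",p=p,d=d)
    W=cloud(arm.camera_info(c),d)
    for n in("yellow_cast","white_cast_a","teal_case","pink_case"):
        for r in arm.silhouettes(c,n)[:3]:
            m=r["region"]&(d>0)
            q=W[m]
            print(c,n,round(r["p"],2),np.round(r["position"]),m.sum(),np.round(np.percentile(q,[3,50,97],axis=0)).tolist() if len(q) else None)
E
```

```text
pics
{'time_s': 0.0, 'joint_pos': [1.21, 0.424, 1.631, -0.0, 1.089, -0.019], 'joint_velocities': [-0.001, -0.001, 0.0, 0.001, 0.0, 0.0], 'tau': [0.0, -55.739, -28.175, 0.0, 0.007, -0.0], 'tool_pos': [209.251, 588.321, 230.542], 'eef_rot': [-0.534, -3.096, 0.002], 'ft_force': [0.09, -0.51, -0.002], 'ft_torque': [0.037, -0.007, 0.002], 'opening': 85.399}
scene yellow_cast 0.84 [410. 312.] 573 [[412.0, -402.0, 6.0], [434.0, -378.0, 16.0], [461.0, -349.0, 29.0]]
scene white_cast_a 0.98 [379. 276.] 573 [[429.0, -293.0, 0.0], [453.0, -267.0, 16.0], [480.0, -238.0, 28.0]]
scene white_cast_a 0.6 [330. 248.] 525 [[406.0, -163.0, -1.0], [430.0, -138.0, 15.0], [458.0, -102.0, 28.0]]
scene teal_case 0.91 [273. 175.] 952 [[440.0, 83.0, -2.0], [495.0, 124.0, 7.0], [518.0, 163.0, 83.0]]
scene pink_case 0.94 [215. 140.] 704 [[415.0, 289.0, -2.0], [463.0, 335.0, 6.0], [495.0, 377.0, 84.0]]
top yellow_cast 0.63 [468. 219.] 460 [[415.0, -401.0, 6.0], [440.0, -377.0, 18.0], [467.0, -344.0, 31.0]]
top white_cast_a 0.91 [374. 220.] 441 [[409.0, -162.0, 9.0], [434.0, -136.0, 18.0], [460.0, -105.0, 31.0]]
top teal_case 0.63 [274. 206.] 1049 [[440.0, 85.0, -2.0], [482.0, 122.0, 4.0], [513.0, 161.0, 86.0]]
top pink_case 0.9 [190. 216.] 944 [[419.0, 289.0, -2.0], [458.0, 331.0, 4.0], [489.0, 370.0, 87.0]]
```

View pics/scene0.png

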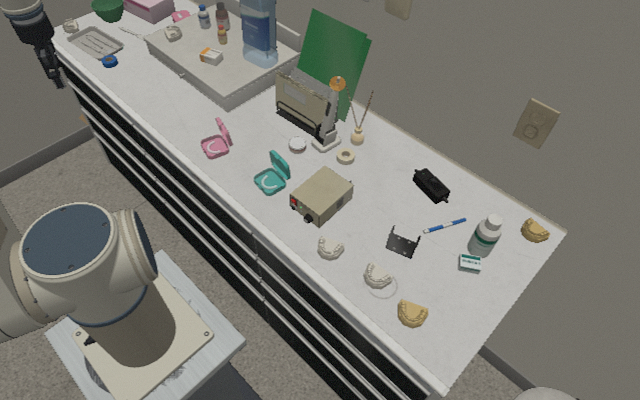

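View pics/top0.png

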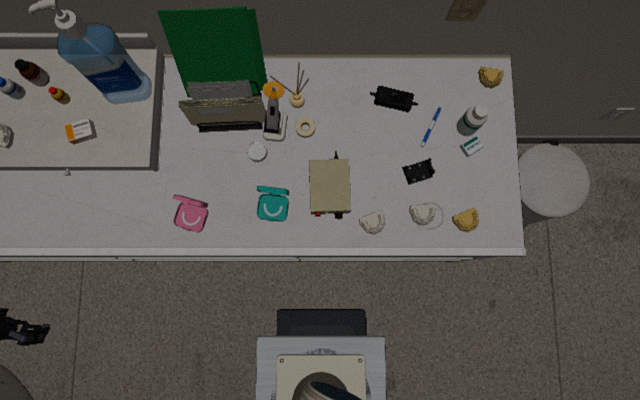

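The scene and top views agree. The front yellow cast is at top (468,219) and scene (410,312). A decoy yellow cast sits at the back, at top (490,77). The teal case is at top (273,205), with a beige box beside it at (330,185). Next I'll get the precise geometry.

```bash
python3 - <<'E'
from h import *
import colorsys
for c in("top","scene"):
    z=np.load(c+"0.npz");p,d=z["p"],z["d"];W=cloud(arm.camera_info(c),d)
    hsv=cv2.cvtColor(p,cv2.COLOR_RGB2HSV)
    X,Y,Z=W[...,0],W[...,1],W[...,2]
    m=(d>0)&(abs(X-485)<80)&(abs(Y-122)<65)&(abs(hsv[...,0].astype(int)-87)<14)&(hsv[...,1]>90)
    print(c,"teal",m.sum())
    lo=W[m&(Z<25)&(Z>-6)];hi=W[m&(Z>30)]
    for n,q in(("low",lo),("hi",hi)):
        (cx,cy),(w,h),a=cv2.minAreaRect(q[:,:2].astype(np.float32));print(n,len(q),round(cx),round(cy),round(w),round(h),round(a,1),np.round(np.percentile(q[:,2],[2,50,98])))
    for zz in(35,50,65,80):
        q=hi[abs(hi[:,2]-zz)<6]
        if len(q)>3:print(zz,len(q),np.round(q.mean(0)),np.round(np.polyfit(q[:,1],q[:,0],1),2), np.round([q[:,1].min(),q[:,1].max()]))
    # yellow
    m=(d>0)&(abs(X-438)<60)&(abs(Y+377)<50)&(Z>3)&(hsv[...,1]>70)
    q=W[m];print("yellow",np.round(cv2.minAreaRect(q[:,:2].astype(np.float32))[0]),q[:,:2].min(0).round(),q[:,:2].max(0).round())
    m=(d>0)&(abs(X-540)<130)&(Y<70)&(Y>-90)&(Z>15)
    q=W[m];print("box",q.min(0).round(),q.max(0).round(), np.percentile(q[:,2],[50,95]).round())
    m=(X>300)&(X<700)&(abs(Y)<600)&(Z>90)&(d>0);
    if c=="top":
        n,l,st,ce=cv2.connectedComponentsWithStats(m.astype(np.uint8))
        for i in range(1,n):
            if st[i,4]>15:q=W[l==i];print("tall",ce[i].round(),q.min(0).round(),q.max(0).round())
    cv2.imwrite(f"pics/{c}crop.png",cv2.resize(p[140:260,220:480] if c=="top" else p[130:250,200:400],None,fx=3,fy=3,interpolation=cv2.INTER_CUBIC)[:,:,::-1])
E
```

```text
top teal 842
low 692 483 121 78 88 78.8 [-2.  3. 21.]
hi 148 507 118 75 15 84.9 [71. 83. 91.]
80 114 [509. 118.  82.] [1.1000e-01 4.9529e+02] [ 81. 155.]
yellow [ 439. -378.] [ 412. -404.] [ 472. -342.]
box [441. -77.  16.] [669.  55.  70.] [61. 65.]
tall [273. 106.] [682.  84.  90.] [700. 132. 220.]
tall [478. 116.] [ 669. -415.   90.] [ 700. -367.  132.]
tall [ 84. 129.] [629. 560.  90.] [684. 600. 104.]
scene teal 649
low 453 478 123 80 79 83.8 [-2.  2. 22.]
hi 179 507 120 81 19 85.0 [31. 68. 87.]
35 31 [513. 114.  35.] [1.8000e-01 4.9206e+02] [ 81. 158.]
50 32 [511. 113.  50.] [1.9000e-01 4.8929e+02] [ 80. 160.]
65 10 [503.  82.  66.] [ -0.77 566.25] [80. 84.]
80 69 [506. 113.  82.] [1.1000e-01 4.9362e+02] [ 83. 147.]
yellow [ 437. -378.] [ 410. -406.] [ 470. -343.]
box [439. -76.  15.] [670.  57.  66.] [59. 62.]
```

View pics/topcrop.png

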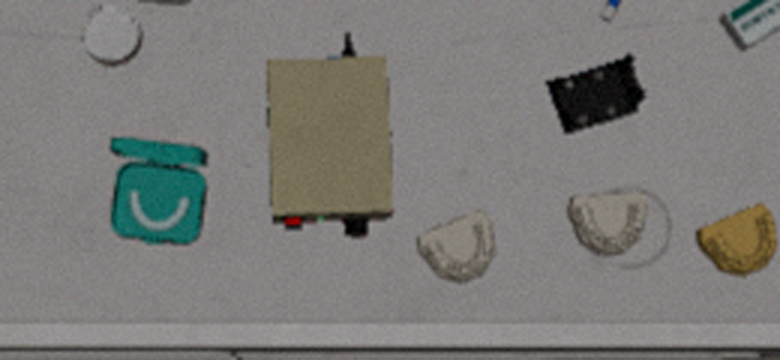

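View pics/scenecrop.png

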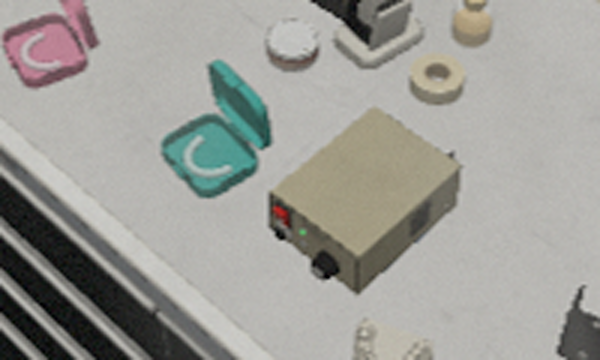

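Emit:
play_rows(dr=[[0,0,0],[0,0,0],[0,0,0],[0,0,0],[0,0,0],[0,0,0],[0,0,0],[0,0,0],[0,0,0],[0,0,0]], slide=[[38,-31,0],[76,-62,0],[114,-93,0],[152,-124,0],[190,-155,0],[230,-188,0],[245,-234,0],[260,-280,0],[275,-325,0],[290,-370,0]], gripper=[0,0,0,0,0,0,0,0,0,0])

```text
time_s: 1.5
tool_pos: [499.9, 217.0, 231.5]
eef_rot: [0.534, 3.095, 0.0]
ft_force: [0.4, 0.2, -0.2]
opening: 0.1
```

Emit:
play_rows(dr=[[0,0,0],[0,0,0],[0,0,0],[0,0,0],[0,0,0],[0,0,0],[0,0,0],[0,0,0],[0,0,0],[0,0,0]], slide=[[15,-45,0],[25,-90,0],[30,-135,0],[30,-180,0],[30,-225,0],[30,-270,0],[25,-315,0],[15,-360,0],[5,-405,0],[-5,-450,0]], gripper=[0,0,0,0,0,0,0,0,0,0])

```text
time_s: 2.5
tool_pos: [493.9, -233.0, 231.6]
eef_rot: [0.534, 3.095, -0.0]
ft_force: [-0.4, -0.8, -0.4]
opening: -0.1
```

Emit:
play_rows(dr=[[0,0,0],[0,0,0],[0,0,0],[0,0,0],[0,0,0],[0,0,0],[0,0,0],[0,0,0],[0,0,0],[0,0,0]], slide=[[-15,-40,0],[-30,-80,0],[-45,-120,0],[-56,-147,0],[-56,-147,-30],[-56,-147,-70],[-56,-147,-110],[-56,-147,-150],[-56,-147,-156],[-56,-147,-156]], gripper=[0,0,0,0,0,0,0,0,0,0])

```text
time_s: 3.5
tool_pos: [438.0, -377.7, 74.7]
eef_rot: [-0.534, -3.094, -0.002]
ft_force: [0.2, 0.4, 0.1]
opening: 0.2
```

Emit:
play_rows(dr=[[0,0,0],[0,0,0],[0,0,0],[0,0,0],[0,0,0],[0,0,0],[0,0,0],[0,0,0],[0,0,0],[0,0,0]], slide=[[0,0,0],[0,0,0],[0,0,0],[0,0,0],[0,0,0],[0,0,0],[0,0,0],[0,0,0],[0,0,0],[0,0,0]], gripper=[0,0,0,0,0,0,0,0,0,0])

```text
time_s: 4.5
tool_pos: [438.4, -378.1, 75.2]
eef_rot: [-0.534, -3.096, -0.0]
ft_force: [0.4, -0.4, 0.4]
opening: -0.1
```

Emit:
play_rows(dr=[[0,0,0],[0,0,0],[0,0,0],[0,0,0],[0,0,0],[0,0,0],[0,0,0],[0,0,0],[0,0,0],[0,0,0]], slide=[[0,0,0],[0,0,0],[0,0,0],[0,0,0],[0,0,0],[0,0,0],[0,0,0],[0,0,0],[0,0,0],[0,0,0]], gripper=[0,0,0,0,0,0,0,0,0,0])

```text
time_s: 5.5
tool_pos: [438.5, -378.2, 75.3]
eef_rot: [0.534, 3.096, -0.0]
ft_force: [-0.0, 0.1, 0.2]
opening: -0.2
```

```bash
python3 - <<'E'
from h import *
print(arm.observe()["time_s"])
for c in("scene","top"):
    p,d=arm.camera(c);cv2.imwrite(f"pics/{c}1.png",p[:,:,::-1])
    if c=="top": a=p[130:270,400:540]
    else: b=p[230:370,340:480]
cv2.imwrite("pics/y1.png",cv2.resize(np.hstack([a,b]),None,fx=2.8,fy=2.8)[:,:,::-1])
E
```

```text
5.5
```

View pics/y1.png

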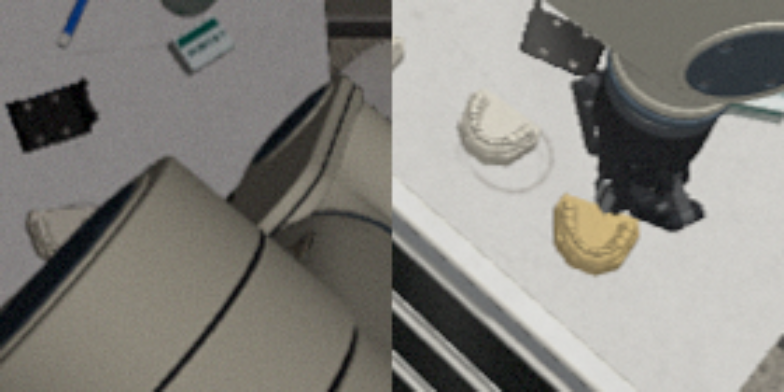

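The right-hand scene crop shows the fingertips hovering over the front yellow cast without touching it. Next I'll go up and across to the teal case.

Emit:
play_rows(dr=[[0,0,0],[0,0,0],[0,0,0],[0,0,0],[0,0,0],[0,0,0],[0,0,0],[0,0,0],[0,0,0],[0,0,0]], slide=[[0,0,40],[0,0,80],[0,0,120],[0,0,156],[15,40,156],[30,80,156],[45,120,156],[56,160,156],[64,205,156],[70,250,156]], gripper=[0,0,0,0,0,0,0,0,0,0])

```text
time_s: 6.6
tool_pos: [508.7, -126.5, 231.5]
eef_rot: [0.535, 3.095, 0.0]
ft_force: [0.7, -0.1, -0.1]
opening: -0.4
```

Emit:
play_rows(dr=[[0,0,0],[0,0,0],[0,0,0],[0,0,0],[0,0,0],[0,0,0],[0,0,0],[0,0,0],[0,0,0],[0,0,0]], slide=[[0,45,0],[0,90,0],[-5,135,0],[-10,175,0],[-15,210,0],[-25,235,0],[-36,248,0],[-36,248,0],[-36,248,0],[-36,248,0]], gripper=[0,0,0,0,0,0,0,0,0,0])

```text
time_s: 7.6
tool_pos: [472.9, 119.3, 231.4]
eef_rot: [0.535, 3.095, -0.0]
ft_force: [0.1, -0.1, 0.3]
opening: -0.3
```

```bash
python3 - <<'E'
from h import *
from scipy.spatial.transform import Rotation as Ro
s=arm.observe()
p,d=arm.camera("wrist");cv2.imwrite("pics/w2.png",p[:,:,::-1])
i=arm.camera_info("wrist");K=np.array(i["K"]);T=np.array(i["tool_from_camera"])
G=np.eye(4);G[:3,:3]=Ro.from_rotvec(s["eef_rot"]).as_matrix();G[:3,3]=s["tool_pos"]
E=np.linalg.inv(G@T)
W=cloud({"K":K,"extrinsics":E},d)
hsv=cv2.cvtColor(p,cv2.COLOR_RGB2HSV)
m=(d>0)&(abs(hsv[...,0].astype(int)-87)<14)&(hsv[...,1]>90)&(abs(W[...,0]-485)<80)&(abs(W[...,1]-122)<65)
q=W[m]
for a,b in((-5,8),(8,20),(20,40),(40,60),(60,75),(75,95)):
    k=q[(q[:,2]>a)&(q[:,2]<b)]
    if len(k)>20:
        r=cv2.minAreaRect(k[:,:2].astype(np.float32));print(a,b,len(k),np.round(r[0]),np.round(r[1]),round(r[2],1),k.min(0).round(),k.max(0).round())
E
```

```text
-5 8 2078 [478. 125.] [75. 73.] 83.1 [439.  86.  -2.] [518. 165.   8.]
8 20 575 [478. 126.] [77. 80.] 83.4 [438.  86.   8.] [521. 166.  20.]
20 40 341 [513. 121.] [75. 10.] 82.9 [503.  84.  20.] [521. 159.  40.]
40 60 91 [511. 121.] [75. 10.] 83.1 [501.  84.  40.] [520. 159.  59.]
75 95 562 [506. 122.] [75. 14.] 82.6 [499.  84.  75.] [516. 159.  88.]
```

View pics/w2.png

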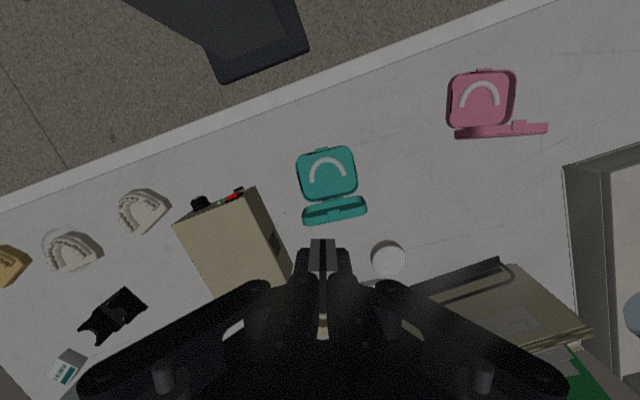

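The wrist view shows the teal case at (327,175) with its lid upright behind it. The tray centre comes out at about (473,126) and the yaw at about -0.12 rad. The lid stands at about 1.45 rad, with the hinge near x=508. Next I'll lower over the tray.

Emit:
play_rows(dr=[[0,0,0],[0,0,0],[0,0,0],[0,0,0],[0,0,0],[0,0,0],[0,0,0],[0,0,0],[0,0,0],[0,0,0]], slide=[[-2,6,-30],[-2,6,-60],[-2,6,-90],[-2,6,-120],[-2,6,-145],[-2,6,-152],[-2,6,-152],[-2,6,-152],[-2,6,-152],[-2,6,-152]], gripper=[0,0,0,0,0,0,0,0,0,0])

```text
time_s: 8.65
tool_pos: [471.3, 126.0, 80.4]
eef_rot: [0.534, 3.094, 0.001]
ft_force: [0.3, 0.4, 0.4]
opening: -0.0
```

Emit:
play_rows(dr=[[0,0,0],[0,0,0],[0,0,0],[0,0,0],[0,0,0],[0,0,0],[0,0,0],[0,0,0],[0,0,0],[0,0,0]], slide=[[0,0,0],[0,0,0],[0,0,0],[0,0,0],[0,0,0],[0,0,0],[0,0,0],[0,0,0],[0,0,0],[0,0,0]], gripper=[0,0,0,0,0,0,0,0,0,0])

```text
time_s: 9.65
tool_pos: [470.4, 125.8, 79.3]
eef_rot: [-0.534, -3.096, 0.0]
ft_force: [0.5, -0.2, 0.3]
opening: 0.1
```

Emit:
play_rows(dr=[[0,0,0],[0,0,0],[0,0,0],[0,0,0],[0,0,0],[0,0,0],[0,0,0],[0,0,0],[0,0,0],[0,0,0]], slide=[[0,0,0],[0,0,0],[0,0,0],[0,0,0],[0,0,0],[0,0,0],[0,0,0],[0,0,0],[0,0,0],[0,0,0]], gripper=[0,0,0,0,0,0,0,0,0,0])

```text
time_s: 10.65
tool_pos: [470.5, 125.8, 79.3]
eef_rot: [0.534, 3.096, 0.0]
ft_force: [0.2, 0.3, -1.3]
opening: 0.5
```

Emit:
play_rows(dr=[[0,0,0],[0,0,0],[0,0,0],[0,0,0],[0,0,0],[0,0,0],[0,0,0],[0,0,0],[0,0,0],[0,0,0]], slide=[[0,0,30],[0,0,60],[30,-3,60],[60,-4,60],[86,-5,60],[86,-5,40],[86,-5,10],[86,-5,-15],[86,-5,-15],[86,-5,-15]], gripper=[0,0,0,0,0,0,0,0,0,0])

```text
time_s: 11.65
tool_pos: [556.3, 120.8, 64.3]
eef_rot: [-0.534, -3.095, 0.001]
ft_force: [-0.5, -0.3, 0.4]
opening: -0.0
```

Emit:
play_rows(dr=[[0,0,0],[0,0,0],[0,0,0],[0,0,0],[0,0,0],[0,0,0],[0,0,0],[0,0,0],[0,0,0],[0,0,0]], slide=[[-10,1,1],[-20,2,3],[-24,3,3],[-27,3,3],[-30,3,3],[-32,4,3],[-34,4,3],[-36,4,3],[-38,4,3],[-40,5,3]], gripper=[0,0,0,0,0,0,0,0,0,0])

```text
time_s: 12.65
tool_pos: [516.3, 125.8, 67.2]
eef_rot: [-0.534, -3.096, 0.0]
ft_force: [2.1, 0.1, 0.3]
opening: -0.4
```

```bash
cat > look.py <<'E'
import sys
from h import *
n=sys.argv[1]
s=arm.observe();print(s["tool_pos"],s["ft_force"],s["time_s"])
p,d=arm.camera("scene");p2,d2=arm.camera("top")
cv2.imwrite(f"pics/{n}.png",np.hstack([cv2.resize(p[110:230,200:330],(390,360)),cv2.resize(p2[150:270,210:340],(390,360))])[:,:,::-1])
for c,p,d in(("scene",p,d),("top",p2,d2)):
    W=cloud(arm.camera_info(c),d);hsv=cv2.cvtColor(p,cv2.COLOR_RGB2HSV)
    m=(d>0)&(abs(hsv[...,0].astype(int)-87)<14)&(hsv[...,1]>90)&(abs(W[...,0]-480)<90)&(abs(W[...,1]-122)<75)
    q=W[m]
    if len(q): print(c,len(q),np.percentile(q,[1,50,99],axis=0).round().tolist())
E
python3 look.py l3
```

```text
[516.28407047 125.75401679  67.22010154] [2.13243953 0.13366198 0.27538686] 12.65
scene 572 [[439.0, 82.0, -2.0], [490.0, 121.0, 4.0], [516.0, 161.0, 84.0]]
top 1 [[456.0, 116.0, 525.0], [456.0, 116.0, 525.0], [456.0, 116.0, 525.0]]
```

View pics/l3.png

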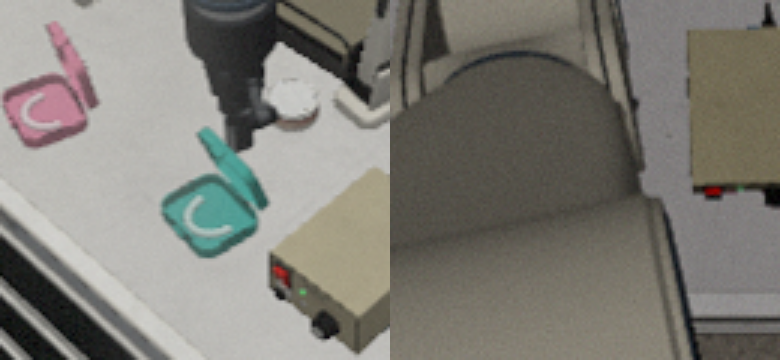

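The lid is tilting and the case hasn't moved (front still at x≈439), so I'll continue along the arc.

Emit:
play_rows(dr=[[0,0,0],[0,0,0],[0,0,0],[0,0,0],[0,0,0],[0,0,0],[0,0,0],[0,0,0],[0,0,0],[0,0,0]], slide=[[-2,0,0],[-4,0,-1],[-6,1,-2],[-8,1,-2],[-10,1,-3],[-12,1,-4],[-14,2,-5],[-16,2,-6],[-18,2,-6],[-19,2,-7]], gripper=[0,0,0,0,0,0,0,0,0,0])

```text
time_s: 13.75
tool_pos: [497.2, 127.9, 60.3]
eef_rot: [-0.534, -3.096, 0.0]
ft_force: [0.9, 0.5, 1.0]
opening: -0.8
```

```bash
python3 look.py l4
```

```text
[497.18848904 127.85197264  60.29795983] [0.87764702 0.45691338 1.01521818] 13.75
scene 528 [[439.0, 83.0, -3.0], [476.0, 114.0, 6.0], [508.0, 161.0, 75.0]]
```

View pics/l4.png

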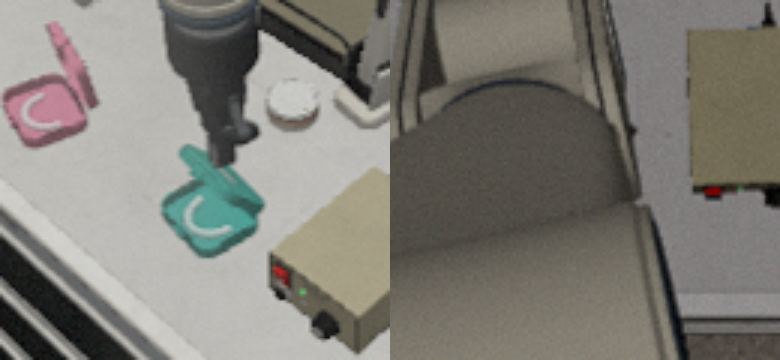

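Emit:
play_rows(dr=[[0,0,0],[0,0,0],[0,0,0],[0,0,0],[0,0,0],[0,0,0],[0,0,0],[0,0,0],[0,0,0],[0,0,0]], slide=[[-2,0,-1],[-5,0,-3],[-7,1,-5],[-9,1,-6],[-11,1,-8],[-13,1,-10],[-14,1,-12],[-16,2,-14],[-17,2,-16],[-18,2,-18]], gripper=[0,0,0,0,0,0,0,0,0,0])

```text
time_s: 14.85
tool_pos: [479.3, 129.9, 42.1]
eef_rot: [-0.534, -3.096, 0.0]
ft_force: [0.0, 0.3, 1.6]
opening: -0.1
```

Emit:
play_rows(dr=[[0,0,0],[0,0,0],[0,0,0],[0,0,0],[0,0,0],[0,0,0],[0,0,0],[0,0,0],[0,0,0],[0,0,0]], slide=[[-1,0,-2],[-2,0,-4],[-3,1,-6],[-4,1,-8],[-5,1,-10],[-5,1,-12],[-6,1,-13],[-6,1,-14],[-6,1,-14],[-6,1,-14]], gripper=[0,0,0,0,0,0,0,0,0,0])

```text
time_s: 15.85
tool_pos: [473.5, 130.8, 28.3]
eef_rot: [0.534, 3.096, -0.0]
ft_force: [-0.3, 0.5, -0.2]
opening: -0.2
```

```bash
python3 look.py l5
```

```text
[473.51060366 130.8387339   28.30846973] [-0.34904073  0.51934611 -0.21045063] 15.85
scene 413 [[438.0, 84.0, 2.0], [464.0, 105.0, 26.0], [503.0, 157.0, 30.0]]
```

View pics/l5.png

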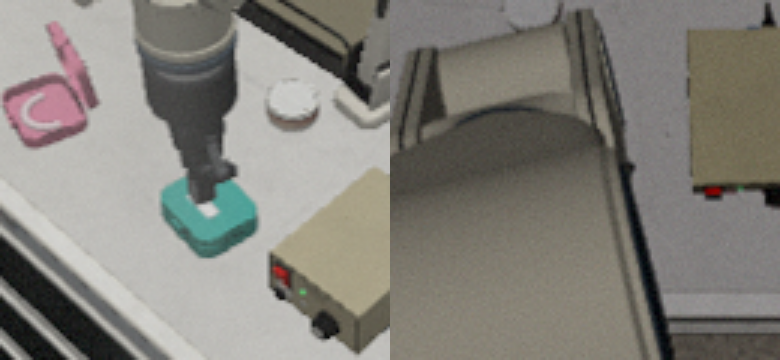

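The lid looks shut. I'll press gently until I feel resistance.

Emit:
play_rows(dr=[[0,0,0],[0,0,0],[0,0,0],[0,0,0],[0,0,0],[0,0,0]], slide=[[0,0,-0.5],[0,0,-1],[0,0,-1.5],[0,0,-2],[0,0,-2],[0,0,-2]], gripper=[0,0,0,0,0,0])

```text
time_s: 16.55
tool_pos: [473.5, 130.8, 26.6]
eef_rot: [0.534, 3.096, 0.0]
ft_force: [-0.9, -0.1, 5.5]
opening: -0.0
```

The lid resists with 5.5 N at 26.6 mm, which matches the 27 mm shut height. I'll lift straight up and retreat.

Emit:
play_rows(dr=[[0,0,0],[0,0,0],[0,0,0],[0,0,0],[0,0,0],[0,0,0],[0,0,0],[0,0,0],[0,0,0],[0,0,0]], slide=[[0,0,2],[0,0,10],[0,0,30],[0,0,70],[0,0,110],[0,0,150],[0,0,190],[0,0,205],[10,40,205],[20,80,205]], gripper=[0,0,0,0,0,0,0,0,0,0])

```text
time_s: 17.55
tool_pos: [494.0, 211.2, 233.2]
eef_rot: [0.538, 3.093, 0.002]
ft_force: [0.8, -0.1, 0.4]
opening: 0.0
```

Emit:
play_rows(dr=[[0,0,0],[0,0,0],[0,0,0],[0,0,0],[0,0,0],[0,0,0],[0,0,0],[0,0,0],[0,0,0],[0,0,0]], slide=[[-10,40,0],[-20,80,0],[-35,125,0],[-50,170,0],[-80,205,0],[-115,235,0],[-150,265,0],[-185,295,0],[-220,325,0],[-255,355,0]], gripper=[0,0,0,0,0,0,0,0,0,0])

```text
time_s: 18.55
tool_pos: [236.7, 566.7, 231.9]
eef_rot: [0.534, 3.096, 0.0]
ft_force: [-0.3, 0.2, -0.9]
opening: -0.1
```

```bash
python3 look.py l6; python3 - <<'E'
from h import *
for c in("scene","top"):
    p,d=arm.camera(c);cv2.imwrite(f"pics/{c}9.png",p[:,:,::-1])
    W=cloud(arm.camera_info(c),d)
    for n in("yellow_cast","white_cast_a","teal_case","pink_case"):
        for r in arm.silhouettes(c,n)[:3]:
            m=r["region"]&(d>0);q=W[m]
            print(c,n,round(r["p"],2),np.round(r["position"]),m.sum(),np.round(np.percentile(q,[3,50,97],axis=0)).tolist() if len(q) else None)
E
```

```text
[236.72543991 566.66061225 231.87160235] [-0.30419122  0.17952116 -0.86323721] 18.55
scene 478 [[439.0, 83.0, 4.0], [474.0, 115.0, 25.0], [504.0, 158.0, 29.0]]
top 682 [[440.0, 84.0, 16.0], [477.0, 122.0, 27.0], [510.0, 161.0, 32.0]]
scene yellow_cast 0.66 [268. 180.] 563 [[439.0, 87.0, 17.0], [467.0, 121.0, 25.0], [500.0, 158.0, 29.0]]
scene yellow_cast 0.62 [411. 312.] 627 [[412.0, -403.0, 4.0], [435.0, -379.0, 16.0], [463.0, -346.0, 28.0]]
scene white_cast_a 0.75 [377. 278.] 521 [[429.0, -292.0, 4.0], [453.0, -267.0, 16.0], [478.0, -240.0, 28.0]]
scene white_cast_a 0.66 [329. 248.] 452 [[406.0, -162.0, 6.0], [431.0, -140.0, 16.0], [456.0, -110.0, 28.0]]
scene teal_case 0.64 [267. 179.] 689 [[438.0, 85.0, 4.0], [467.0, 117.0, 25.0], [502.0, 159.0, 28.0]]
scene pink_case 0.91 [215. 142.] 714 [[415.0, 289.0, -2.0], [463.0, 335.0, 7.0], [495.0, 376.0, 83.0]]
top yellow_cast 0.62 [468. 218.] 444 [[417.0, -400.0, 4.0], [440.0, -376.0, 18.0], [466.0, -344.0, 31.0]]
top yellow_cast 0.29 [191. 215.] 986 [[416.0, 290.0, -2.0], [457.0, 332.0, 4.0], [490.0, 371.0, 85.0]]
top white_cast_a 0.87 [373. 219.] 445 [[410.0, -162.0, 3.0], [435.0, -136.0, 18.0], [459.0, -105.0, 31.0]]
top white_cast_a 0.65 [421. 212.] 470 [[432.0, -292.0, 1.0], [458.0, -262.0, 18.0], [480.0, -234.0, 30.0]]
top teal_case 0.65 [273. 207.] 849 [[441.0, 86.0, 1.0], [473.0, 123.0, 26.0], [509.0, 163.0, 31.0]]
top teal_case 0.46 [420. 212.] 456 [[432.0, -292.0, 5.0], [458.0, -263.0, 18.0], [480.0, -234.0, 30.0]]
top pink_case 0.65 [190. 215.] 1000 [[416.0, 290.0, -2.0], [457.0, 331.0, 4.0], [489.0, 371.0, 85.0]]
```

View pics/scene9.png

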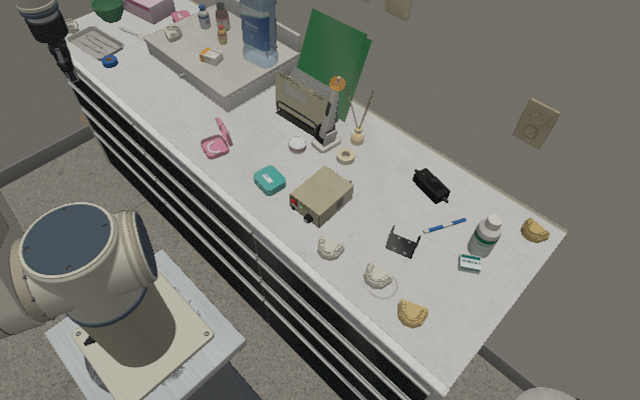

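View pics/l6.png

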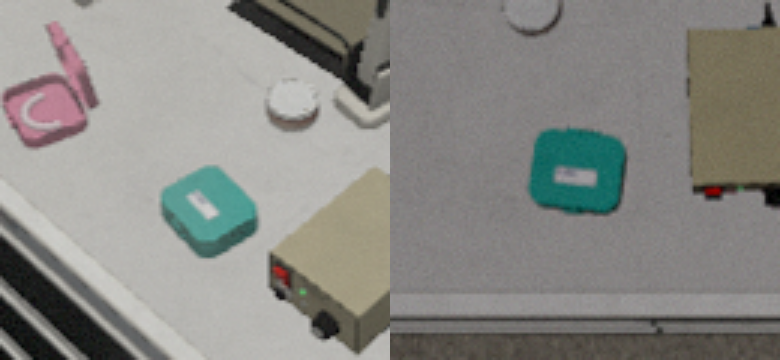

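```bash
python3 - <<'E'
from h import *
ok=[]
for c in("top","scene"):
    p,d=arm.camera(c);W=cloud(arm.camera_info(c),d)
    m=(d>0)&(abs(W[...,0]-473)<28)&(abs(W[...,1]-125)<32)&(W[...,2]>15)
    q=W[m];A=np.c_[q[:,:2]-[473,125],np.ones(len(q))]
    a=np.linalg.lstsq(A,q[:,2],rcond=None)[0];print(c,len(q),a.round(3));ok.append(abs(a[0])<.06)
if all(ok): print(arm.hand_in())
E
```

```text
top 539 [-4.0000e-03  5.0000e-03  2.7121e+01]
scene 375 [ 3.0000e-03 -0.0000e+00  2.5654e+01]
the job is handed in; nothing more can be done
None
```

I pointed at the front yellow cast, then into the open teal case, pushed the teal lid shut, moved clear of everything and handed the job in. The hand-in gives no verdict, so the results below are from my own checks.

- **Pointings:** I held for at least 2 s above the yellow cast, with the fingertips at 75 mm. I then held for at least 2 s above the teal tray, at 79 mm. The force readings showed no contact at either one.
- **Teal case:** A plane fitted to the lid is level within 0.005 rad at 26–27 mm high, where 27 mm is fully shut. The case stayed within about 2 mm of its start.
- **Everything else:** The pink case is still open and the casts are where they were, within the 1–4 mm the measurements vary by.
- **Disagreements:** In the final pictures the networks gave some false reports, such as calling the shut teal case a "yellow_cast" (0.66). Position and colour showed these were wrong. The time at hand-in was about 19 s.

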